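Air the freshly lacquered modules in the extraction unit

ROBOT

A 6-joint arm with a two-finger parallel gripper is mounted at the origin on the work surface. World frame = base frame: x ahead of the robot, y to its left, z up, the work surface at z = 0. Lengths are in m, angles in rad, forces in N, time in s.
With the tool pointing down it reaches from about 0.3 to 0.775 m from the base axis. Payload 14.6 kg.
Tool frame: the origin (TCP) lies between the finger pads, 19 mm behind the fingertips; this is the grasp point; z points along the fingers, y is the line along which they close (so a half turn about z gives the same grasp; the last joint's range is limited). The gripper opens to 94 mm and grips with 3 to 60 N. Pads are 16 mm wide; open, the fingers measure 119 mm over their backs; the gripper's body (75 mm by 177 mm) begins 78 mm behind the grasp point.
Start: joints at [-1.395, 0.3, 1.521, -0, 1.321, -0.067], TCP at [0.132, -0.534, 0.224] pointing down, gripper open.
Joint ranges: [-3.03, 3.03], [-0.79, 2.21], [0.23, 2.52], [-1.04, 4.18], [0, 3.07], [-2.55, 2.55]. Speed limits (rad/s): [2.22, 2.22, 2.57, 3.14, 3.14, 3.14].

INTERFACE

Orientations are given as [roll, pitch, yaw] about the fixed x, y, z axes, in that order (R = Rz(yaw) Ry(pitch) Rx(roll)).
In Python, from station import ctrl gives the robot as it stands.
- The arm moves only by the shell command python3 shift.py 'ROWS' [OPENING] [FORCE]. ROWS is a JSON list of rows, 1 to 10 of them, each of 6 numbers: dx, dy, dz in m, then a rotation vector rx, ry, rz in rad; each row shifts and turns the commanded pose from where the row before left it, along the tool's axes as they then stand; what a row does not reach is not made up. A row lasts 1/10 s, in which the tool goes at most 0.05 m and 0.15 rad, less where a joint would pass 70% of its speed; a pose out of reach is approached as far as the arm can. OPENING is the finger opening in m, set as the command begins (- or left out keeps the last). The fingers move at their own pace and stop on an object; FORCE is the grip in N (left out, the last holds). Time passes only in rows, so rows that do not move let the fingers close. It prints the time, the measured TCP pose, the force, the opening and the grip force at its end.
- ctrl.get_obs(): the state, without advancing time (a new reading comes with each control period).
- ctrl.camera(name): name is "scene" or "top" or "wrist"; returns a dict with "pixels" (384x512x3 uint8, blue, green, red), "fx", "fy", "cx", "cy" (pixels), "k1" (the pictures are not rectified: a ray, as slopes to the right and down, at radius r is drawn at 1 + k1 r^2 times it, then the intrinsics apply), "extrinsics" (4x4, takes a point from camera to world coordinates). Camera axes: x right, y up, looking along -z (the intrinsics and any distortion apply to the point x, -y, -z); pixel columns grow to the right and rows downward; lengths in m; the calibration is good to about 2 mm. A picture is of the moment at which its call begins. There is no depth.
- ctrl.hand_in(): hands the job in; it is judged then, once.
The state is a dict: "time_s": time; "qpos": joint angles; "joint_vel": joint speeds; "tau": joint torques, N m; "ee_pos": TCP position; "eef_rot": TCP orientation; "force": force on the tool from outside, world axes, zero at the start; "moment": the same for the moment, N m; "grip_width": finger opening in m; "grip_force": force on a finger pad.
Only numpy, scipy, OpenCV 4.12 (cv2) and the standard library are available. Lean on these libraries where they do the work, as an engineer would, in place of code of your own. Each camera call takes 0.05 s, during which the arm holds its last target. There are 200 camera calls.

TASK

The extraction unit's fan has been left running: first turn its dial back to off, then press the lid until its latch clicks, catch it as it springs up and swing it up past upright, without flinging it, so that it lies right back against its stop. With the fan still off, put every transformer and heat sink from the bench down into the well onto its grille, and when all are in, switch the fan on, three clicks up from off. Leave the screwdriver, jar and tape roll alone.

Things in the scene. Friction and masses are not known exactly. Their poses are not given: they have to be found in the camera images.
- unit: Grey down-draught extraction unit fixed on the bench, 200 x 350 x 85 mm (x, y, z). Origin: centre of its underside. Its +y part holds the well, an open box sunk in it (wall tops 77 mm above the bench, inside 160 mm along x, 200 mm along y, 57 mm deep), under the lid at the start. Its -y part is a solid block, 85 mm high, 130 mm along y, carrying the fan dial.
- well (a point): Centre of the well's inner floor (a slotted grille), 20 mm above the bench; axes as unit. The well reaches 80 mm either way along x and 100 mm either way along y; its walls rise 57 mm above this point. Four modules fit side by side along y with their 60 mm length along x.
- lid (a joint): Lid angle (rad): 0 latched shut, 1.57 upright, 2.3 at its stop. Touch latch: press down near the free edge with 2 to 3 N; it sinks 6 to 9 mm (to -0.03; stop at -0.042) and lets go for good; as the finger withdraws it springs up to about 0.6 at 1 rad/s. Latched, it cannot be pulled up. At 0.6 to 1.1 it stays put; a finger moves it (0.04 N m); past 1.3 it goes on to the stop slowly by itself.
- lid_edge (a point): Middle of the lid's free edge, at half its thickness; moves with the lid. The lid is a flat aluminium plate, 180 mm along the unit's x, 215 mm from hinge to free edge, 8 mm thick, 0.3 kg. Shut, its underside is 85 mm and its top 93 mm above the bench, and the free edge is the one next to the dial. A steel latch finger hangs 34 mm under it, 6 mm in from the edge. Axes: the unit's while shut.
- lid_hinge (a point): Middle of the lid's hinge line, which runs along the unit's x at the well's +y side, 85 mm above the bench; axes as unit. At lid angle t the free edge lies 215 mm x cos(t) from here towards the unit's -y and 215 mm x sin(t) higher.
- dial (a joint): Angle of the fan dial (rad), growing clockwise seen from above: 0 is off, then five speeds, each click 30 degrees (0.5236 rad), so speed 3 is 1.571 and speed 5 is 2.618; stops lie just outside off and speed 5. Detents snap it to the nearest click when let go; 0.06 N m carries it to the next click. White marks on the block round it: a bar for off, a dot for each speed.
- dial_grip (a point): Point on the dial's axis, 117 mm above the bench, where the TCP grips the bar. It turns with the dial: x runs along the bar, -x is the pointer (white line on top), which looks to the unit's -x at off and to its +y at speed 3. The dial: black disc 60 mm across, top 13 mm above the block, and on it an upright bar 60 mm long, 14 wide, 28 high, its top 41 mm above the block.
- trafo_a: Transformer: dark laminated steel core 60 x 26 x 50 mm (x, y, z) with a copper coil 36 x 38 x 34 mm round its middle, so it is 38 mm wide there; about 0.4 kg, rigid, firm to grip at the flat ends (60 mm apart along its x). Origin at its centre; z is up while it stands. One of up to four modules; absent in some starts.
- trafo_b: Transformer: dark laminated steel core 60 x 26 x 50 mm (x, y, z) with a copper coil 36 x 38 x 34 mm round its middle, so it is 38 mm wide there; about 0.4 kg, rigid, firm to grip at the flat ends (60 mm apart along its x). Origin at its centre; z is up while it stands. One of up to four modules; absent in some starts.
- sink_a: Aluminium heat sink: block with upright fins, 60 x 38 x 50 mm (x, y, z), about 0.2 kg, to be treated as a solid block; can be gripped across 60 mm (x, the fin ends) or 38 mm (y). Origin at its centre; z is up while it stands. One of up to four modules; absent in some starts.
- sink_b: Aluminium heat sink: block with upright fins, 60 x 38 x 50 mm (x, y, z), about 0.2 kg, to be treated as a solid block; can be gripped across 60 mm (x, the fin ends) or 38 mm (y). Origin at its centre; z is up while it stands. One of up to four modules; absent in some starts.
- screwdriver: Bystander: screwdriver 200 mm long lying on the bench beyond the modules. Leave it alone.
- flux_jar: Bystander: amber glass jar, 52 mm across, 85 mm high, standing beyond the work. Leave it alone.
- tape_roll: Bystander: roll of black tape, 84 mm across, 22 mm high, lying on the bench beyond the unit. Leave it alone.

How it is judged:
On the way, in this order (a step that is already met when the one before it is completed fails the run):
1. the fan dial is at off (within 0.12 rad) with the lid still shut (value of joint dial between -0.12 and 0.12 rad and value of joint lid below 0.1 rad), for 0.2 s.
2. the lid's latch has been released by a press and the lid has sprung up (value of joint dial between -0.12 and 0.12 rad and value of joint lid above 0.3 rad), for 0.1 s.
3. the lid is swung right back (at least 1.9 rad), with the fan off (value of joint dial between -0.12 and 0.12 rad and value of joint lid above 1.9 rad), for 0.3 s.
4. every module lies on the floor of the well, let go, with the fan still off and the lid open (all of step 3 and x of trafo_a in the frame of well between -0.08 and 0.08 m and y of trafo_a in the frame of well between -0.1 and 0.1 m and z of trafo_a in the frame of well between 0 and 0.042 m and linear speed of each of trafo_a, trafo_b, sink_a, sink_b below 0.02 m/s and contact force between each of trafo_a, trafo_b, sink_a, sink_b and the fingers below 0.1 N and x of trafo_b in the frame of well between -0.08 and 0.08 m and y of trafo_b in the frame of well between -0.1 and 0.1 m and z of trafo_b in the frame of well between 0 and 0.042 m and x of sink_a in the frame of well between -0.08 and 0.08 m and y of sink_a in the frame of well between -0.1 and 0.1 m and z of sink_a in the frame of well between 0 and 0.042 m and x of sink_b in the frame of well between -0.08 and 0.08 m and y of sink_b in the frame of well between -0.1 and 0.1 m and z of sink_b in the frame of well between 0 and 0.042 m), for 0.2 s.
5. the dial is at the third click (within 0.12 rad) (value of joint dial between 1.4508 and 1.6908 rad), for 0.3 s.
At the end, for the whole second after the job is handed in: The dial rests at the third click (1.571 rad, within 0.12), the lid stays open by itself (at least 1.9 rad), and every module present lies at rest in the well: its centre within the well's inside and less than 42 mm above the well's floor (on the floor, not on another module), any way up, let go (all of step 5 and velocity of joint dial between -0.1 and 0.1 rad/s and value of joint lid above 1.9 rad and velocity of joint lid between -0.1 and 0.1 rad/s and x of trafo_a in the frame of well between -0.08 and 0.08 m and y of trafo_a in the frame of well between -0.1 and 0.1 m and z of trafo_a in the frame of well between 0 and 0.042 m and linear speed of each of trafo_a, trafo_b, sink_a, sink_b below 0.02 m/s and contact force between each of trafo_a, trafo_b, sink_a, sink_b and the fingers below 0.1 N and x of trafo_b in the frame of well between -0.08 and 0.08 m and y of trafo_b in the frame of well between -0.1 and 0.1 m and z of trafo_b in the frame of well between 0 and 0.042 m and x of sink_a in the frame of well between -0.08 and 0.08 m and y of sink_a in the frame of well between -0.1 and 0.1 m and z of sink_a in the frame of well between 0 and 0.042 m and x of sink_b in the frame of well between -0.08 and 0.08 m and y of sink_b in the frame of well between -0.1 and 0.1 m and z of sink_b in the frame of well between 0 and 0.042 m); the robot touches nothing.
It fails at once if the lid is flung (turns faster than 4 rad/s) (velocity of joint lid above 4 rad/s or velocity of joint lid below -4 rad/s).
It fails at once if the screwdriver is shifted by more than 40 mm (distance of screwdriver from where it was at the start of the episode above 0.04 m).
It fails at once if the jar is shifted by more than 40 mm (distance of flux_jar from where it was at the start of the episode above 0.04 m).
It fails at once if the tape roll is shifted by more than 40 mm (distance of tape_roll from where it was at the start of the episode above 0.04 m).
Of trafo_a, trafo_b, sink_a, sink_b only 2 to 4 are there at a start; the rules pass over those that are not, and their reading is None.
At some moment in a run one of trafo_a, trafo_b, sink_a, sink_b may be knocked a few centimetres aside while the robot is not near it.
Once in a run the grip may slacken for a moment while it holds something.
It also fails if it takes over 210 s, if anything falls off the work surface, if the arm or the gripper's body presses on something with over 40 N, if the wrist force passes 120 N, or if a joint passes its speed limit or range.

## Working session

There is one attempt and no reset: what is moved stays moved. The work goes in short steps, Python scripts to look and compute and a shell command to move; the robot and the scene stay as the last step left them, time stands still between calls to the robot, and variables do not carry over. Pictures are saved under pics/ and viewed, at most 14 in all, crops included, and the job is handed in when it is done.

```bash
ls; mkdir -p pics; cat > h.py <<'E'
import numpy as np, cv2
from station import ctrl
from scipy.spatial.transform import Rotation as R
def cam(n,save=None):
    c=ctrl.camera(n); c['pixels']=np.ascontiguousarray(c['pixels'])
    if save: cv2.imwrite('pics/'+save,c['pixels'])
    return c
def ray(c,u,v):
    K=np.array([[c['fx'],0,c['cx']],[0,c['fy'],c['cy']],[0,0,1.]])
    p=cv2.undistortPoints(np.array([[[u,v]]],float),K,np.array([c['k1'],0,0,0,0.]))[0,0]
    E=np.array(c['extrinsics']); return E[:3,3],E[:3,:3]@np.array([p[0],-p[1],-1])
def hit(c,u,v,z):
    o,d=ray(c,u,v); return o+d*(z-o[2])/d[2]
def proj(c,P):
    E=np.array(c['extrinsics']);p=E[:3,:3].T@(np.array(P)-E[:3,3]);x,y=p[0]/-p[2],-p[1]/-p[2]
    s=1+c['k1']*(x*x+y*y);return c['fx']*x*s+c['cx'],c['fy']*y*s+c['cy']
E
python3 - <<'E'
from h import *
a=cam('top','t0.png');b=cam('scene','s0.png')
for c in(a,b):print(np.round(c['extrinsics'],3).tolist(),c['fx'],c['k1'])
o=ctrl.get_obs();print(o)
E
```

```text
pics
shift.py
station.py
[[0.135, 0.969, -0.207, 0.409], [-0.991, 0.131, -0.034, -0.023], [-0.006, 0.21, 0.978, 0.988], [0.0, 0.0, 0.0, 1.0]] 397.16226794543053 -0.13920237087951537
[[-0.541, -0.606, 0.584, 1.28], [0.841, -0.403, 0.361, 0.407], [0.017, 0.686, 0.727, 0.954], [0.0, 0.0, 0.0, 1.0]] 425.770424708927 0.04867296587841161
{'time_s': 0.1, 'qpos': array([-1.39458981e+00,  3.00390165e-01,  1.52146438e+00,  1.94567156e-05,
        1.32070990e+00, -6.66229460e-02]), 'joint_vel': array([ 0.00044878, -0.00158119, -0.00230491,  0.00150032, -0.00178802,
       -0.00143189]), 'tau': array([ 1.43075267e-03, -5.32644868e+01, -3.53282547e+01,  7.09775719e-02,
        2.35256605e-02, -6.75012507e-05]), 'ee_pos': array([ 0.13220245, -0.53367214,  0.22378009]), 'eef_rot': array([-3.14062427e+00, -8.35008463e-05,  2.42824598e-01]), 'force': array([-0.9019481 , -0.45967706, -0.01212211]), 'moment': array([ 0.00473626, -0.00734366, -0.08175461]), 'grip_force': 0.0, 'grip_width': 0.0940269258195404}
```

View pics/t0.png

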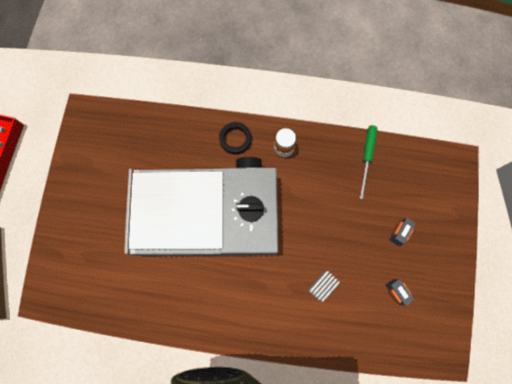

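View pics/s0.png

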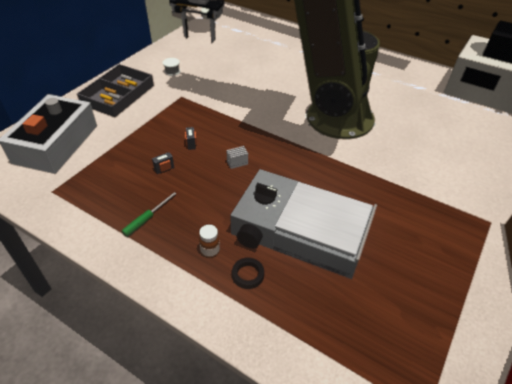

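Top view: the unit's lid is at about (130–222, 170–250), the dial at (250,208) with its pointer to the left. Two trafos are at (403,231) and (400,292), and one sink at (324,286). The tape is at (236,138), the jar at (286,140) and the screwdriver at (368,160). Next I measure these and zoom in on the dial.

```bash
python3 - <<'E'
from h import *
c=cam('top');im=c['pixels']
a=cv2.resize(im[150:270,115:295],None,fx=4,fy=4,interpolation=cv2.INTER_CUBIC)[:, :]
b=cv2.resize(im[210:315,300:430],None,fx=4,fy=4,interpolation=cv2.INTER_CUBIC)
cv2.imwrite('pics/c1.png',a);cv2.imwrite('pics/c2.png',b)
g=cv2.cvtColor(im,cv2.COLOR_BGR2HSV)
# lid
m=((g[...,2]>200)&(g[...,1]<30)).astype(np.uint8);m[:, :110]=0;m[:150]=0;m[270:]=0;m[:,230:]=0
k,_=cv2.findContours(m,0,2);k=max(k,key=cv2.contourArea);r=cv2.minAreaRect(k)
for p in cv2.boxPoints(r):print('lid',p,hit(c,*p,.093).round(4))
m=((g[...,1]<60)).astype(np.uint8);m[:, :110]=0;m[:160]=0;m[270:]=0;m[:,300:]=0
m=cv2.morphologyEx(m,2,np.ones((5,5)))
k,_=cv2.findContours(m,0,2);k=max(k,key=cv2.contourArea)
for p in cv2.boxPoints(cv2.minAreaRect(k)):print('unit',p,hit(c,*p,.085).round(4))
E
```

```text
lid [129. 171.] [0.6171 0.315  0.093 ]
lid [221. 171.] [0.6457 0.0969 0.093 ]
lid [221. 252.] [0.4594 0.0681 0.093 ]
lid [129. 252.] [0.4292 0.2769 0.093 ]
unit [124.165764 161.0719  ] [0.6418 0.3352 0.085 ]
unit [276.51993 159.67416] [ 0.693  -0.0285  0.085 ]
unit [277.38458 253.9231 ] [ 0.4728 -0.0582  0.085 ]
unit [125.030426 255.32083 ] [0.4204 0.2874 0.085 ]
```

View pics/c1.png

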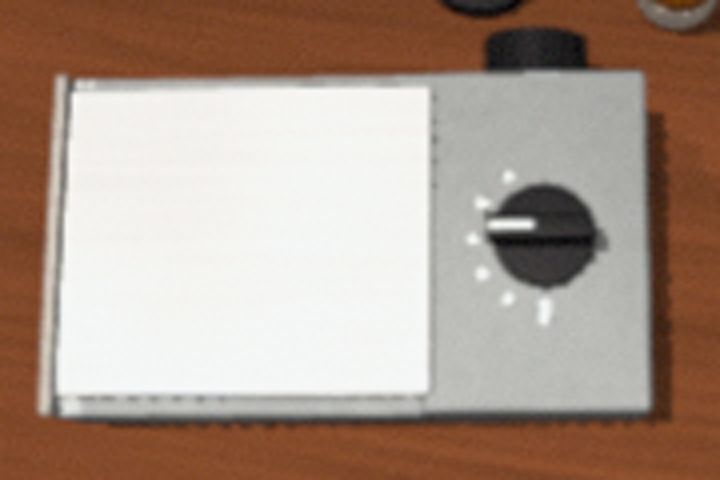

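View pics/c2.png

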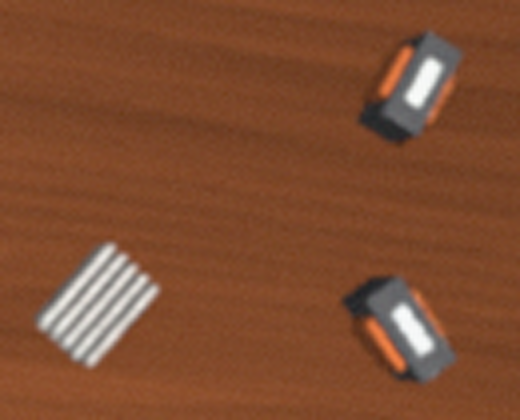

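Crop 1: the off bar is at (545,312), dots 1–5 run from (508,298) to (508,176), and the pointer line (487–535, 224) looks near speed 3. Crop 2: trafo labels are at (423,83) and (413,330), and the sink's fins at about (98,305).

```bash
cat > loc.py <<'E'
from h import *
def mods(c):
    im=c['pixels'];g=cv2.cvtColor(im,cv2.COLOR_BGR2HSV)
    m=((g[...,1]<70)&(g[...,2]>125)).astype(np.uint8);m[:170]=0;m[:,:288]=0;m[320:]=0;m[:,450:]=0
    m=cv2.morphologyEx(m,cv2.MORPH_CLOSE,np.ones((5,5)))
    for k in cv2.findContours(m,0,2)[0]:
        if cv2.contourArea(k)<20: continue
        b=cv2.boxPoints(cv2.minAreaRect(k));w=np.array([hit(c,*p,.05)for p in b])
        e=w[1]-w[0];f=w[2]-w[1];l=e if np.hypot(*e[:2])>np.hypot(*f[:2]) else f
        print('mod',b.mean(0).round(1),'ctr',w.mean(0).round(4)[:2],'size',np.linalg.norm(e).round(3),np.linalg.norm(f).round(3),'long axis yaw',np.arctan2(l[1],l[0])%np.pi)
if __name__=='__main__':
    c=cam('top');mods(c)
    P=lambda u,v,z:hit(c,115+u/4-.375,150+v/4-.375,z)
    for n,u,v,z in [('blk',643,72,.085),('blk',651,410,.085),('lid',432,88,.093),('lid',430,393,.093),('lid',72,93,.093),('lid',57,393,.093),('disc',545,236,.098),('ptr',535,224,.126),('ptr',487,224,.126),('off',545,312,.085),('d1',508,298,.085),('d2',482,273,.085),('d3',473,239,.085),('d4',482,203,.085),('d5',508,176,.085)]:
        print(n,P(u,v,z).round(4))
E
python3 loc.py
```

```text
mod [403.2 291.5] ctr [ 0.425  -0.3658] size 0.02 0.035 long axis yaw 0.7456996489567058
mod [324.2 286.1] ctr [ 0.4155 -0.1773] size 0.065 0.043 long axis yaw 2.5442116636249428
mod [405.8 230.9] ctr [ 0.5695 -0.3614] size 0.036 0.019 long axis yaw 2.745315257663532
mod [363.2 184. ] ctr [ 0.6717 -0.2475] size 0.073 0.007 long axis yaw 3.0504601992588527
blk [ 0.6731 -0.0282  0.085 ]
blk [ 0.4769 -0.0576  0.085 ]
lid [0.6447 0.0929 0.093 ]
lid [0.4689 0.067  0.093 ]
lid [0.6137 0.3052 0.093 ]
lid [0.4384 0.2789 0.093 ]
disc [0.5656 0.015  0.098 ]
ptr [0.5666 0.0202 0.126 ]
ptr [0.5631 0.0465 0.126 ]
off [0.5242 0.0095 0.085 ]
d1 [0.5293 0.0316 0.085 ]
d2 [0.5416 0.0485 0.085 ]
d3 [0.5606 0.0565 0.085 ]
d4 [0.5823 0.0545 0.085 ]
d5 [0.6002 0.0418 0.085 ]
```

```bash
cat > d.py <<'E'
# d.py x y z yaw : remaining shift in the tool's axes (after the turn), and turn rz
import sys
from h import *
o=ctrl.get_obs();x,y,z,w=map(float,sys.argv[1:5])
T=R.from_euler('xyz',[np.pi,0,w]);C=R.from_euler('xyz',o['eef_rot'])
print('t',round(o['time_s'],1),'pos',o['ee_pos'].round(4),'rpy',o['eef_rot'].round(3),'q6',o['qpos'][5].round(2),'F',o['force'].round(2))
print('rotvec now->target',(C.inv()*T).as_rotvec().round(3))
d=np.array([x,y,z])-o['ee_pos'];print('shift in present axes',C.inv().apply(d).round(4),'in target axes',T.inv().apply(d).round(4))
E
r='[0,0,0,0,0,-0.1475]'
python3 shift.py '[[0,0,0,0,0,-0.1475],[0,0,0,0,0,-0.1475],[0,0,0,0,0,-0.1475],[0,0,0,0,0,-0.1475],[0,0,0,0,0,-0.1475],[0,0,0,0,0,-0.1475],[0,0,0,0,0,-0.1475],[0,0,0,0,0,-0.1475],[0,0,0,0,0,-0.1475],[0,0,0,0,0,-0.1475]]'
python3 d.py .566 .0153 .224 1.718
```

```text
time_s: 1.2
ee_pos: [0.1322, -0.5338, 0.2241]
eef_rot: [-3.142, -0.0, 1.724]
force: [-0.0, 0.2, 0.0]
grip_width: 0.0937
grip_force: 0.0
t 1.2 pos [ 0.1322 -0.5338  0.2241] rpy [-3.142 -0.     1.724] q6 -1.55 F [-0.02  0.19  0.02]
rotvec now->target [-0.    -0.     0.006]
shift in present axes [4.765e-01 5.124e-01 2.000e-04] in target axes [4.795e-01 5.096e-01 1.000e-04]
```

```bash

python3 shift.py '[[0.032,0.034,0,0,0,0],[0.032,0.034,0,0,0,0],[0.032,0.034,0,0,0,0],[0.032,0.034,0,0,0,0],[0.032,0.034,0,0,0,0],[0.032,0.034,0,0,0,0],[0.032,0.034,0,0,0,0],[0.032,0.034,0,0,0,0]]'
python3 shift.py '[[0.032,0.034,0,0,0,0],[0.032,0.034,0,0,0,0],[0.032,0.034,0,0,0,0],[0.032,0.034,0,0,0,0],[0.032,0.034,0,0,0,0],[0.032,0.034,0,0,0,0],[0.032,0.034,0,0,0,0],[0,0,0,0,0,0]]'
python3 d.py .566 .0153 .118 1.718
```

```text
time_s: 2.0
ee_pos: [0.3646, -0.2391, 0.2244]
eef_rot: [3.141, 0.0, 1.718]
force: [0.4, -0.6, -0.4]
grip_width: 0.0938
grip_force: 0.0
time_s: 2.8
ee_pos: [0.568, 0.0194, 0.2233]
eef_rot: [-3.141, -0.001, 1.722]
force: [-0.3, 0.1, -0.5]
grip_width: 0.0943
grip_force: 0.0
t 2.8 pos [0.568  0.0194 0.2233] rpy [-3.141e+00 -1.000e-03  1.722e+00] q6 -0.18 F [-0.35  0.14 -0.47]
rotvec now->target [-0.001 -0.001  0.004]
shift in present axes [-0.0038 -0.0026  0.1053] in target axes [-0.0038 -0.0026  0.1053]
```

```bash

python3 shift.py '[[-0.004,-0.0025,0.03,0,0,0],[0,0,0.03,0,0,0],[0,0,0.02,0,0,0],[0,0,0.015,0,0,0],[0,0,0.01,0,0,0],[0,0,0,0,0,0]]'
python3 shift.py '[[0,0,0,0,0,0],[0,0,0,0,0,0],[0,0,0,0,0,0],[0,0,0,0,0,0],[0,0,0,0,0,0],[0,0,0,0,0,0],[0,0,0,0,0,0],[0,0,0,0,0,0]]' 0.0 15
python3 d.py .566 .0153 .118 3.289
```

```text
time_s: 3.4
ee_pos: [0.5639, 0.011, 0.1182]
eef_rot: [-3.14, -0.0, 1.717]
force: [0.7, -0.5, -0.2]
grip_width: 0.0938
grip_force: 0.0
time_s: 4.2
ee_pos: [0.5645, 0.0114, 0.1192]
eef_rot: [-3.142, -0.0, 1.718]
force: [0.3, -0.0, -0.2]
grip_width: 0.0328
grip_force: 0.0
t 4.2 pos [0.5645 0.0114 0.1192] rpy [-3.142 -0.     1.718] q6 -0.19 F [ 0.26 -0.04 -0.16]
rotvec now->target [ 0.    -0.    -1.571]
shift in present axes [0.0037 0.002  0.0012] in target axes [-0.002   0.0037  0.0012]
```

```bash

python3 shift.py '[[0.004,0.001,0,0,0,0],[0,0,0,0,0,0],[0,0,0,0,0,0],[0,0,0,0,0,0],[0,0,0,0,0,0],[0,0,0,0,0,0]]' 0.0 15
python3 d.py .566 .0153 .118 3.289
```

```text
time_s: 4.8
ee_pos: [0.5666, 0.016, 0.1195]
eef_rot: [3.137, -0.0, 1.718]
force: [13.9, 4.0, -7.9]
grip_width: 0.0141
grip_force: 15.0
t 4.8 pos [0.5666 0.016  0.1195] rpy [ 3.137 -0.     1.718] q6 -0.18 F [13.89  3.99 -7.86]
rotvec now->target [ 0.004  0.004 -1.571]
shift in present axes [-0.0006 -0.0007  0.0015] in target axes [ 0.0007 -0.0006  0.0015]
```

```bash

python3 shift.py '[[0,0.0015,0,0,0,0],[0,0,0,0,0,0]]'
python3 d.py .566 .0153 .118 3.289
```

```text
time_s: 5.0
ee_pos: [0.5668, 0.016, 0.1194]
eef_rot: [3.141, -0.0, 1.718]
force: [3.3, 3.0, -0.2]
grip_width: 0.0142
grip_force: 15.0
t 5.0 pos [0.5668 0.016  0.1194] rpy [ 3.141 -0.     1.718] q6 -0.18 F [ 3.32  3.04 -0.25]
rotvec now->target [ 1.000e-03  0.000e+00 -1.571e+00]
shift in present axes [-0.0006 -0.0009  0.0014] in target axes [ 0.0009 -0.0006  0.0014]
```

```bash

python3 shift.py '[[0,0,0,0,0,-0.12],[0,0,0,0,0,-0.12],[0,0,0,0,0,-0.12],[0,0,0,0,0,-0.12],[0,0,0,0,0,-0.12],[0,0,0,0,0,-0.12],[0,0,0,0,0,-0.12]]' - 25
python3 shift.py '[[0,0,0,0,0,-0.12],[0,0,0,0,0,-0.12],[0,0,0,0,0,-0.12],[0,0,0,0,0,-0.12],[0,0,0,0,0,-0.12],[0,0,0,0,0,-0.13],[0,0,0,0,0,0],[0,0,0,0,0,0]]'
python3 d.py .566 .0153 .118 3.289; python3 - <<'E'
from h import *
print(ctrl.get_obs()['moment'])
E
```

```text
time_s: 5.7
ee_pos: [0.5663, 0.0157, 0.1194]
eef_rot: [-3.141, -0.0, 2.563]
force: [-0.6, 0.9, 1.9]
grip_width: 0.0136
grip_force: 25.0
time_s: 6.5
ee_pos: [0.5662, 0.0152, 0.1194]
eef_rot: [-3.141, -0.001, -2.999]
force: [-3.3, -4.8, 4.3]
grip_width: 0.0137
grip_force: 25.0
t 6.5 pos [0.5662 0.0152 0.1194] rpy [-3.141e+00 -1.000e-03 -2.999e+00] q6 -1.75 F [-3.32 -4.76  4.32]
rotvec now->target [-0.001 -0.001 -0.005]
shift in present axes [0.0002 0.0001 0.0014] in target axes [0.0002 0.0001 0.0014]
[-0.92586413  0.40507846  0.07539033]
```

```bash

python3 shift.py '[[0,0,0,0,0,0],[0,0,0,0,0,0],[0,0,0,0,0,0],[0,0,0,0,0,0],[0,0,-0.04,0,0,0],[0,0,-0.04,0,0,0],[0,0,-0.03,0,0,0],[0,0,0,0,0,0]]' 0.05
python3 - <<'E'
from h import *
c=cam('top');im=c['pixels']
cv2.imwrite('pics/c3.png',cv2.resize(im[110:290,115:325],None,fx=3,fy=3,interpolation=cv2.INTER_CUBIC))
E
```

```text
time_s: 7.3
ee_pos: [0.5677, 0.0157, 0.2336]
eef_rot: [-3.14, 0.007, -2.996]
force: [-0.1, 0.1, 0.4]
grip_width: 0.0497
grip_force: 0.0
```

View pics/c3.png

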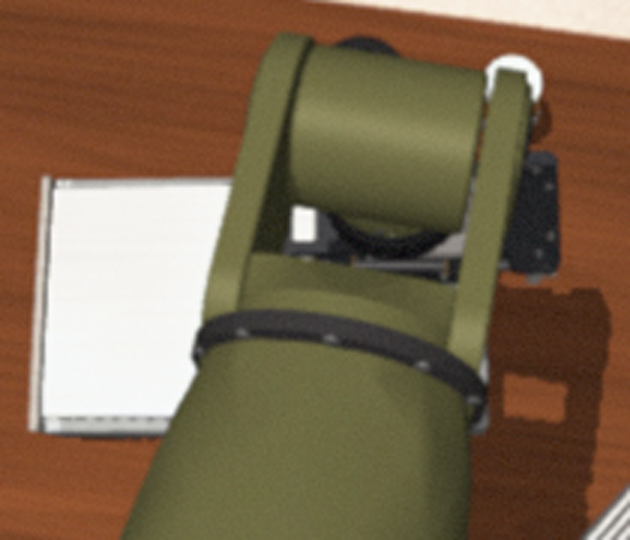

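The arm hides the dial here. I move over the lid's free edge with the fingers closed and check the dial from there.

```bash

python3 shift.py '[[0,0.04,0,0,0,0],[0,0.04,0,0,0,0],[0,0,0,0,0,0],[0,0,0,0,0,0],[0,0,0,0,0,0],[0,0,0,0,0,0],[0,0,0,0,0,0]]' 0 10
python3 d.py .5547 .0946 .122 3.289
python3 - <<'E'
from h import *
c=cam('scene');im=c['pixels']
cv2.imwrite('pics/c4.png',cv2.resize(im[140:290,190:390],None,fx=4,fy=4,interpolation=cv2.INTER_CUBIC))
E
```

```text
time_s: 8.05
ee_pos: [0.5549, 0.094, 0.2291]
eef_rot: [-3.142, -0.0, -2.997]
force: [0.6, 0.0, -0.0]
grip_width: 0.0011
grip_force: 0.0
t 8.1 pos [0.5549 0.094  0.2291] rpy [-3.142 -0.    -2.997] q6 -1.61 F [ 0.58  0.05 -0.  ]
rotvec now->target [-0.    -0.    -0.002]
shift in present axes [1.000e-04 6.000e-04 1.071e-01] in target axes [1.000e-04 6.000e-04 1.071e-01]
```

View pics/c4.png

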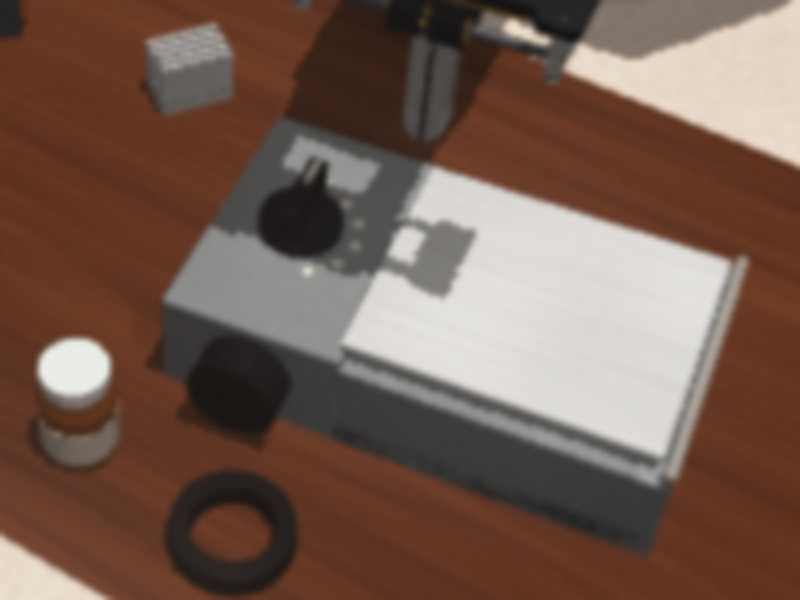

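The dial's bar now lies along the unit's x, with its pointer at about (313,172) looking to -x, so the fan is off. Next I press the lid.

```bash

python3 shift.py '[[0,0,0.04,0,0,0],[0,0,0.04,0,0,0],[0,0,0.025,0,0,0],[0,0,0,0,0,0],[0,0,0.007,0,0,0],[0,0,0,0,0,0]]'
python3 shift.py '[[0,0,0.003,0,0,0],[0,0,0.002,0,0,0],[0,0,0.001,0,0,0],[0,0,0,0,0,0]]'
```

```text
time_s: 8.7
ee_pos: [0.5552, 0.0947, 0.118]
eef_rot: [-3.142, 0.001, -2.996]
force: [-0.0, -0.7, -0.2]
grip_width: 0.0006
grip_force: 0.0
time_s: 9.1
ee_pos: [0.5549, 0.0948, 0.1115]
eef_rot: [-3.142, 0.001, -2.995]
force: [1.0, -0.0, 1.6]
grip_width: 0.0004
grip_force: 0.3
```

Contact at about 0.112, as expected. I press on.

```bash

python3 shift.py '[[0,0,0.002,0,0,0],[0,0,0.002,0,0,0],[0,0,0,0,0,0]]'
python3 shift.py '[[0,0,0.0015,0,0,0],[0,0,0.0015,0,0,0],[0,0,0,0,0,0]]'
```

```text
time_s: 9.4
ee_pos: [0.5551, 0.0948, 0.1077]
eef_rot: [-3.141, 0.001, -2.995]
force: [0.3, -0.2, 1.8]
grip_width: 0.0007
grip_force: 0.8
time_s: 9.7
ee_pos: [0.5552, 0.0948, 0.1047]
eef_rot: [-3.141, 0.001, -2.995]
force: [0.4, -1.2, 6.1]
grip_width: 0.0006
grip_force: 2.6
```

```bash

python3 shift.py '[[0,0,-0.015,0,0,0],[0,0,-0.02,0,0,0],[0,0,-0.02,0,0,0],[0,0,-0.03,0,0,0],[0,0,-0.03,0,0,0],[0,0,-0.03,0,0,0],[0,-0.03,0,0,0,0],[0,-0.03,0,0,0,0],[0,0,0,0,0,0]]'
python3 - <<'E'
from h import *
c=cam('scene');im=c['pixels']
cv2.imwrite('pics/c5.png',cv2.resize(im[90:290,190:390],None,fx=3,fy=3,interpolation=cv2.INTER_CUBIC))
E
```

```text
time_s: 10.6
ee_pos: [0.5637, 0.033, 0.2489]
eef_rot: [-3.141, -0.0, -2.998]
force: [0.7, -0.3, 0.3]
grip_width: 0.0005
grip_force: 0.0
```

View pics/c5.png

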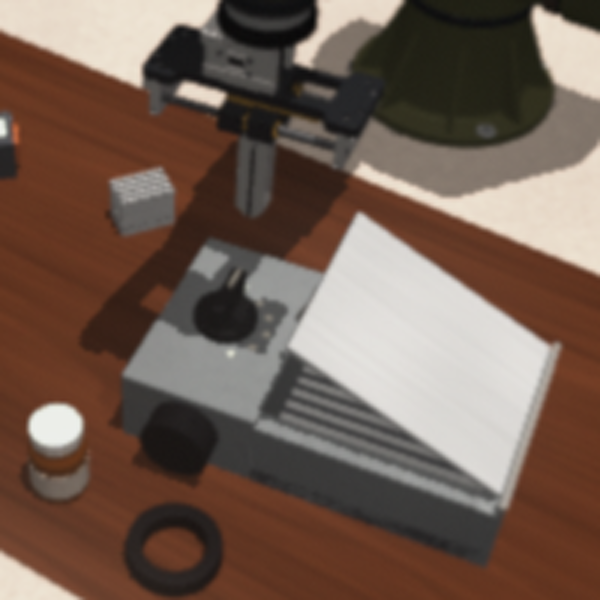

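The lid has sprung up, its free edge running from (360,212) to (288,352) in the crop. I get the angle from those corners.

```bash
cat > u.py <<'E'
from h import *
ux=np.array([.9892,.1465,0]);uy=np.array([-.1465,.9892,0]);uz=np.array([0,0,1.]);U=np.array([.5494,.1302,0])
def W(x,y,z):return U+x*ux+y*uy+z*uz
E
python3 - <<'E'
from u import *
c=cam('scene')
for u,v,s in((310-.33,160.7-.33,-.09),(286-.33,207.3-.33,.09)):
    b=min(np.arange(0,2,.01),key=lambda t:np.hypot(*(np.array(proj(c,W(s,.164-.215*np.cos(t)-.004*np.sin(t),.089+.215*np.sin(t))))-(u,v))))
    print(b,proj(c,W(s,.164-.215*np.cos(b),.089+.215*np.sin(b))),u,v)
for t in(.6,.9,1.2,1.4):print(t,W(0,.164-.215*np.cos(t),.085+.215*np.sin(t)).round(3))
E
python3 d.py .5634 .035 .2 3.289
```

```text
0.47000000000000003 (np.float64(309.0895794977797), np.float64(159.36087019664154)) 309.67 160.36999999999998
0.45 (np.float64(284.2319841216268), np.float64(205.05557917466803)) 285.67 206.97
0.6 [0.551 0.117 0.206]
0.9 [0.545 0.16  0.253]
1.2 [0.537 0.215 0.285]
1.4 [0.531 0.256 0.297]
t 10.7 pos [0.5634 0.0353 0.2489] rpy [ 3.141e+00 -1.000e-03 -2.996e+00] q6 -1.72 F [-0.2   0.37 -0.71]
rotvec now->target [ 0.    -0.001 -0.002]
shift in present axes [ 0.     -0.0004  0.0489] in target axes [ 0.     -0.0003  0.0489]
```

```bash

python3 shift.py '[[0.02,0,0.03,0,0,0],[0.02,0,0.034,0,0,0],[0,0.02,0,0,0,0],[0,0.02,0,0,0,0],[0,0.01,0,0,0,0],[0,0,0,0,0,0]]'
python3 - <<'E'
from h import *
c=cam('scene');im=c['pixels']
cv2.imwrite('pics/c6.png',cv2.resize(im[90:290,190:390],None,fx=3,fy=3,interpolation=cv2.INTER_CUBIC))
E
```

```text
time_s: 11.3
ee_pos: [0.5165, 0.0805, 0.1853]
eef_rot: [3.141, 0.0, -2.993]
force: [0.4, -0.8, 0.3]
grip_width: 0.0006
grip_force: 0.0
```

View pics/c6.png

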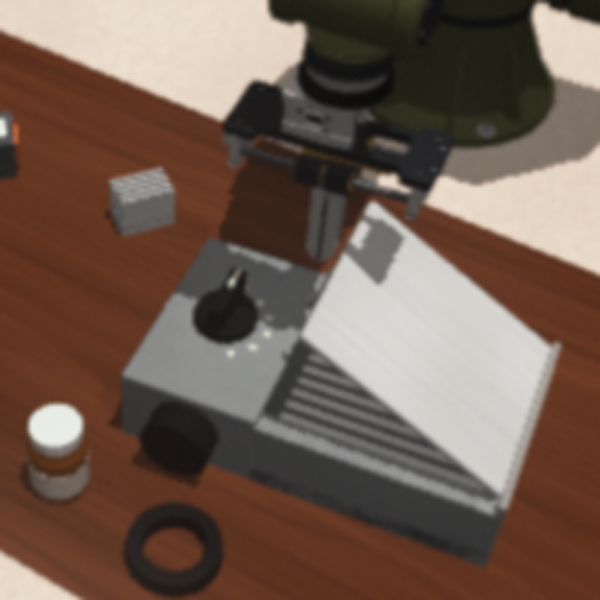

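The lid is now at about 0.58, with the finger just in front of and below its edge at (322,255). I sweep it along the arc.

```bash

python3 shift.py '[[0,0.01,0,0,0,0],[0,0.008,0,0,0,0],[0,0.012,-0.014,0,0,0],[0,0.016,-0.017,0,0,0],[0,0.016,-0.016,0,0,0],[0,0,0,0,0,0]]'
python3 shift.py '[[0,0.014,-0.008,0,0,0],[0,0.014,-0.008,0,0,0],[0,0.014,-0.008,0,0,0],[0,0.014,-0.008,0,0,0],[0,0,0,0,0,0]]'
python3 - <<'E'
from u import *
p=ctrl.get_obs()['ee_pos'];print((p-U)@ux,(p-U)@uy,p[2])
c=cam('scene');im=c['pixels']
cv2.imwrite('pics/c7.png',cv2.resize(im[60:290,190:390],None,fx=2.5,fy=2.5,interpolation=cv2.INTER_CUBIC))
E
```

```text
time_s: 11.95
ee_pos: [0.5081, 0.1417, 0.2342]
eef_rot: [3.141, 0.004, -2.994]
force: [0.0, 0.6, -1.0]
grip_width: -0.0001
grip_force: 0.0
time_s: 12.45
ee_pos: [0.4994, 0.1977, 0.2653]
eef_rot: [3.141, 0.001, -2.994]
force: [0.2, -0.3, 1.0]
grip_width: 0.0003
grip_force: 0.0
-0.03958382734770153 0.07407665968936294 0.2652950668253587
```

View pics/c7.png

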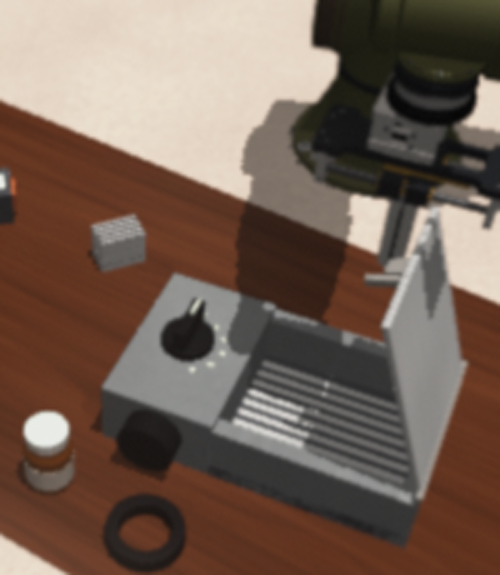

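The lid is at about 1.2, with the finger behind its edge. I keep going past upright, slowly.

```bash

python3 shift.py '[[0,0.014,-0.004,0,0,0],[0,0.014,-0.004,0,0,0],[0,0.014,-0.002,0,0,0],[0,0.014,0,0,0,0],[0,0.014,0,0,0,0],[0,0.014,0,0,0,0],[0,0.01,0,0,0,0],[0,0,0,0,0,0],[0,0,0,0,0,0]]'
python3 shift.py '[[0,-0.03,0,0,0,0],[0,-0.04,0,0,0,0],[0,-0.05,0,0,0,0],[0,-0.05,0,0,0,0],[0,-0.05,0,0,0,0],[0,-0.05,0,0,0,0],[0,-0.05,0,0,0,0],[0,-0.05,0,0,0,0],[0,0,0,0,0,0],[0,0,0,0,0,0]]' 0.094
python3 - <<'E'
from u import *
c=cam('scene');im=c['pixels']
cv2.imwrite('pics/c8.png',cv2.resize(im[60:290,100:420],None,fx=2,fy=2,interpolation=cv2.INTER_CUBIC))
import loc;loc.mods(cam('top'))
E
```

```text
time_s: 13.4
ee_pos: [0.4857, 0.2888, 0.2741]
eef_rot: [-3.141, -0.0, -2.995]
force: [0.3, -0.2, 0.5]
grip_width: 0.0005
grip_force: 0.0
time_s: 14.4
ee_pos: [0.5394, -0.0784, 0.2741]
eef_rot: [3.141, -0.0, -2.998]
force: [0.3, 0.5, 0.7]
grip_width: 0.0772
grip_force: 0.0
mod [403.3 291.7] ctr [ 0.4246 -0.366 ] size 0.018 0.035 long axis yaw 0.7033152228687327
mod [406.  230.9] ctr [ 0.5696 -0.3619] size 0.036 0.019 long axis yaw 2.7106611415295365
```

View pics/c8.png

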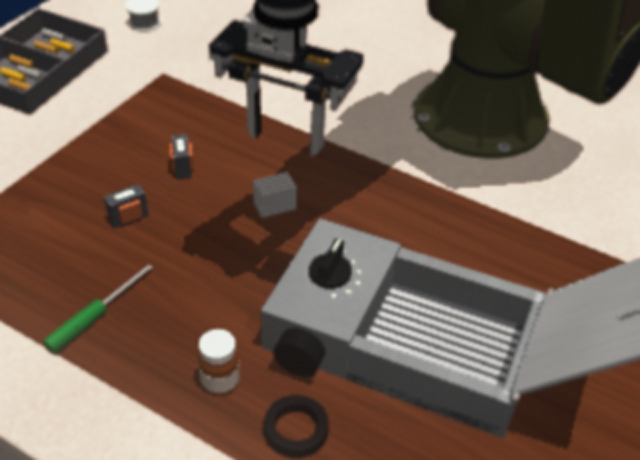

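The lid lies right back and the well is open; the three modules stand at (180,157), (127,205) and (275,195). I turn towards the sink's yaw, then measure it again.

```bash

python3 shift.py '[[0,0,0,0,0,0.1445],[0,0,0,0,0,0.1445],[0,0,0,0,0,0.1445],[0,0,0,0,0,0.1445],[0,0,0,0,0,0.1445],[0,0,0,0,0,0.1445],[0,0,0,0,0,0.1445],[0,0,0,0,0,0.1445]]'
python3 shift.py '[[0,0,0,0,0,0.1445],[0,0,0,0,0,0.1445],[0,0,0,0,0,0.1445],[0,0,0,0,0,0.1445],[0,0,0,0,0,0.1445],[0,0,0,0,0,0.1445],[0,0,0,0,0,0.1445],[0,0,0,0,0,0.1445],[0,0,0,0,0,0]]'
python3 d.py .4155 -.1773 .2 .973; python3 -c "
from h import *
c=cam('wrist','w0.png');print(np.round(c['extrinsics'],3),c['fx'])"
```

```text
time_s: 15.3
ee_pos: [0.5397, -0.0757, 0.2745]
eef_rot: [3.141, 0.0, 2.128]
force: [0.0, 0.1, -0.0]
grip_width: 0.094
grip_force: 0.0
time_s: 16.2
ee_pos: [0.5397, -0.0759, 0.2745]
eef_rot: [3.141, -0.0, 0.975]
force: [0.2, -0.9, 0.3]
grip_width: 0.0942
grip_force: 0.0
t 16.2 pos [ 0.5397 -0.0759  0.2745] rpy [ 3.141 -0.     0.975] q6 0.39 F [ 0.19 -0.85  0.28]
rotvec now->target [ 0.    -0.     0.002]
shift in present axes [-0.1536 -0.0459  0.0744] in target axes [-0.1537 -0.0456  0.0745]
[[ 0.828  0.541  0.146  0.583]
 [-0.56   0.799  0.219 -0.012]
 [ 0.001 -0.263  0.965  0.436]
 [ 0.     0.     0.     1.   ]] 315.37076142793507
```

View pics/w0.png

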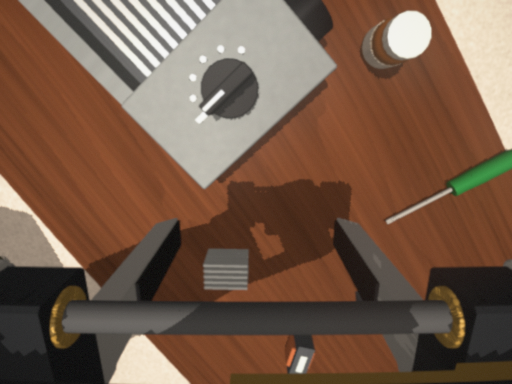

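Wrist view: the pointer sits on the off bar at (208,105), and the sink at (225,268) is aligned with the closing line. I move above it and refine.

```bash

cat > wl.py <<'E'
# wl.py x y z1 : refine the module nearest (x,y) in the wrist picture, seen at top height .05
import sys
from h import *
x,y=map(float,sys.argv[1:3]);c=cam('wrist',sys.argv[3] if len(sys.argv)>3 else None);im=c['pixels'];g=cv2.cvtColor(im,cv2.COLOR_BGR2HSV)
o=ctrl.get_obs();C=R.from_euler('xyz',o['eef_rot'])
s=proj(c,(x,y,.05));print('expected px',np.round(s))
def rect(m,n,zp):
    m=cv2.morphologyEx(m.astype(np.uint8),cv2.MORPH_CLOSE,np.ones((5,5)));m=cv2.morphologyEx(m,cv2.MORPH_OPEN,np.ones((3,3)))
    ks=[k for k in cv2.findContours(m,0,2)[0] if cv2.contourArea(k)>60]
    if not ks: print(n,'none');return
    k=max(ks,key=lambda k:cv2.pointPolygonTest(k,s,True))
    b=cv2.boxPoints(cv2.minAreaRect(k));w=np.array([hit(c,*p,zp)for p in b]);e=w[1]-w[0];f=w[2]-w[1]
    l=e if np.linalg.norm(e)>np.linalg.norm(f) else f
    t=C.inv().apply(w-o['ee_pos'])
    print(n,'px',b.round().tolist(),'ctr',w.mean(0)[:2].round(4),'size',np.linalg.norm(e).round(4),np.linalg.norm(f).round(4),'yaw',round(np.arctan2(l[1],l[0])%np.pi,3),'tool x',t[:,0].round(4),'tool y',t[:,1].round(4))
rect((g[...,1]<80),'grey',.05)
rect((g[...,1]<60)&(g[...,2]>170),'label',.05)
E
python3 shift.py '[[-0.04,-0.012,0.015,0,0,0],[-0.04,-0.012,0.02,0,0,0],[-0.04,-0.012,0.02,0,0,0],[-0.034,-0.01,0.015,0,0,0],[0,0,0,0,0,0]]'
python3 d.py .4155 -.1773 .2 .973; python3 wl.py .4155 -.1773 w1.png
```

```text
time_s: 16.75
ee_pos: [0.4126, -0.1798, 0.2028]
eef_rot: [-3.139, 0.001, 0.979]
force: [0.2, 1.3, 0.7]
grip_width: 0.0942
grip_force: 0.0
t 16.8 pos [ 0.4126 -0.1798  0.2028] rpy [-3.139e+00  1.000e-03  9.790e-01] q6 0.1 F [0.18 1.26 0.67]
rotvec now->target [-0.003  0.001  0.006]
shift in present axes [0.0037 0.001  0.0028] in target axes [0.0037 0.001  0.0028]
expected px [257. 177.]
grey px [[231.0, 196.0], [231.0, 152.0], [291.0, 152.0], [291.0, 196.0]] ctr [ 0.4202 -0.1771] size 0.046 0.0601 yaw 2.55 tool x [-0.018   0.028   0.0281 -0.0179] tool y [-0.0273 -0.0264  0.0337  0.035 ]
label px [[231.0, 158.0], [290.0, 158.0], [290.0, 195.0], [231.0, 195.0]] ctr [ 0.4184 -0.1789] size 0.0593 0.0388 yaw 2.55 tool x [ 0.0219  0.022  -0.0168 -0.0169] tool y [-0.0265  0.0328  0.0339 -0.0273]
```

```bash

python3 shift.py '[[0.0025,0.003,0.04,0,0,0],[0,0,0.04,0,0,0],[0,0,0.04,0,0,0],[0,0,0.03,0,0,0],[0,0,0.015,0,0,0],[0,0,0.005,0,0,0],[0,0,0,0,0,0]]'
python3 shift.py '[[0,0,0,0,0,0],[0,0,0,0,0,0],[0,0,0,0,0,0],[0,0,0,0,0,0],[0,0,0,0,0,0],[0,0,0,0,0,0],[0,0,0,0,0,0]]' 0 35
python3 shift.py '[[0,0,-0.02,0,0,0],[0,0,-0.04,0,0,0],[0,0,-0.05,0,0,0],[0,0,-0.05,0,0,0],[0,0,-0.03,0,0,0],[0,0,0,0,0,0]]'
python3 -c "
from u import *
print([W(0,.065+k,0).round(4) for k in(.057,0,-.057)])"
python3 d.py .5315 .2509 .22 1.718
```

```text
time_s: 17.5
ee_pos: [0.4199, -0.1781, 0.0344]
eef_rot: [3.142, -0.0, 0.978]
force: [-0.5, -0.1, 0.1]
grip_width: 0.0942
grip_force: 0.0
time_s: 18.2
ee_pos: [0.4192, -0.1786, 0.0345]
eef_rot: [3.141, -0.0, 0.976]
force: [-2.0, 1.3, 5.8]
grip_width: 0.0596
grip_force: 34.9
time_s: 18.8
ee_pos: [0.4203, -0.1792, 0.2281]
eef_rot: [3.135, -0.001, 0.976]
force: [-0.1, -0.4, -1.9]
grip_width: 0.0596
grip_force: 34.9
[array([0.5315, 0.2509, 0.    ]), array([0.5399, 0.1945, 0.    ]), array([0.5482, 0.1381, 0.    ])]
t 18.8 pos [ 0.4203 -0.1792  0.2281] rpy [ 3.135e+00 -1.000e-03  9.760e-01] q6 0.11 F [-0.11 -0.37 -1.93]
rotvec now->target [ 0.007  0.002 -0.742]
shift in present axes [ 0.4185 -0.149   0.0074] in target axes [0.4091 0.1731 0.0081]
```

```bash

python3 shift.py '[[0,0,0,0,0,-0.1484],[0,0,0,0,0,-0.1484],[0,0,0,0,0,-0.1484],[0,0,0,0,0,-0.1484],[0,0,0,0,0,-0.1484]]'
python3 shift.py '[[0.04,0.017,0,0,0,0],[0.04,0.017,0,0,0,0],[0.041,0.0175,0,0,0,0],[0.041,0.0175,0,0,0,0],[0.041,0.0175,0,0,0,0],[0.041,0.0175,0,0,0,0],[0.041,0.0175,0,0,0,0],[0.041,0.0175,0,0,0,0],[0.041,0.0175,0,0,0,0],[0.041,0.0175,0,0,0,0]]'
python3 shift.py '[[0,0,0,0,0,0],[0,0,0,0,0,0]]'
python3 d.py .5315 .2509 .055 1.718
```

```text
time_s: 19.3
ee_pos: [0.4187, -0.1784, 0.2228]
eef_rot: [-3.14, -0.001, 1.724]
force: [-0.6, 0.4, -1.0]
grip_width: 0.0599
grip_force: 34.9
time_s: 20.3
ee_pos: [0.5313, 0.2523, 0.2225]
eef_rot: [-3.14, 0.001, 1.718]
force: [0.4, 0.1, -0.7]
grip_width: 0.0598
grip_force: 34.9
time_s: 20.5
ee_pos: [0.531, 0.2508, 0.2223]
eef_rot: [-3.139, 0.001, 1.719]
force: [-0.1, 0.0, -1.7]
grip_width: 0.0599
grip_force: 34.9
t 20.5 pos [0.531  0.2508 0.2223] rpy [-3.139e+00  1.000e-03  1.719e+00] q6 0.23 F [-0.15  0.03 -1.69]
rotvec now->target [-0.003  0.001  0.001]
shift in present axes [1.000e-04 1.000e-03 1.673e-01] in target axes [0.     0.0005 0.1673]
```

```bash

python3 shift.py '[[0,0,0.03,0,0,0],[0,0,0.04,0,0,0],[0,0,0.04,0,0,0],[0,0,0.03,0,0,0],[0,0,0.015,0,0,0],[0,0,0.008,0,0,0],[0,0,0.003,0,0,0],[0,0,0,0,0,0]]'
python3 d.py .5315 .2509 .055 1.718
```

```text
time_s: 21.3
ee_pos: [0.532, 0.2504, 0.0591]
eef_rot: [3.14, -0.0, 1.718]
force: [0.9, 0.5, -1.8]
grip_width: 0.06
grip_force: 34.9
t 21.3 pos [0.532  0.2504 0.0591] rpy [ 3.14  -0.     1.718] q6 0.23 F [ 0.91  0.48 -1.79]
rotvec now->target [ 0.001 -0.    -0.   ]
shift in present axes [ 0.0005 -0.0004  0.0041] in target axes [ 0.0005 -0.0004  0.0041]
```

```bash

python3 shift.py '[[0,0,0.004,0,0,0],[0,0,0,0,0,0]]'
python3 shift.py '[[0,0,0,0,0,0],[0,0,0,0,0,0],[0,0,0,0,0,0],[0,0,0,0,0,0],[0,0,-0.03,0,0,0],[0,0,-0.05,0,0,0],[0,0,-0.05,0,0,0],[0,0,-0.04,0,0,0]]' 0.094
python3 shift.py '[[-0.04,-0.017,0,0,0,0],[-0.041,-0.0175,0,0,0,0],[-0.041,-0.0175,0,0,0,0],[-0.041,-0.0175,0,0,0,0],[-0.041,-0.0175,0,0,0,0],[-0.041,-0.0175,0,0,0,0],[-0.041,-0.0175,0,0,0,0],[0,0,0,0,0,0]]'
python3 -c "
import loc;loc.mods(loc.cam('top','t2.png'))"
python3 d.py .5697 -.3618 .2 1.16
```

```text
time_s: 21.5
ee_pos: [0.5317, 0.2506, 0.0546]
eef_rot: [3.141, -0.0, 1.718]
force: [-0.4, -0.1, -2.7]
grip_width: 0.0597
grip_force: 34.9
time_s: 22.3
ee_pos: [0.5316, 0.2505, 0.2274]
eef_rot: [3.139, -0.001, 1.718]
force: [-0.5, -1.0, -0.8]
grip_width: 0.0939
grip_force: 0.0
time_s: 23.1
ee_pos: [0.4517, -0.0539, 0.2246]
eef_rot: [3.141, 0.001, 1.713]
force: [0.1, 0.2, -0.3]
grip_width: 0.0941
grip_force: 0.0
mod [403.5 292. ] ctr [ 0.4238 -0.3667] size 0.02 0.036 long axis yaw 0.7792670097781125
mod [405.8 230.9] ctr [ 0.5695 -0.3614] size 0.036 0.019 long axis yaw 2.745315257663532
mod [363.2 184. ] ctr [ 0.6717 -0.2474] size 0.073 0.007 long axis yaw 3.057324973102527
t 23.1 pos [ 0.4523 -0.052   0.2245] rpy [3.141 0.    1.714] q6 -0.34 F [ 0.33 -0.49  1.02]
rotvec now->target [0.001 0.    0.554]
shift in present axes [-0.3234  0.0719  0.0246] in target axes [-0.2371  0.2313  0.0245]
```

```bash

python3 shift.py '[[0,0,0,0,0,0.135],[0,0,0,0,0,0.135],[0,0,0,0,0,0.135],[0,0,0,0,0,0.135]]'
python3 shift.py '[[-0.034,0.033,0.003,0,0,0],[-0.034,0.033,0.003,0,0,0],[-0.034,0.033,0.003,0,0,0],[-0.034,0.033,0.003,0,0,0],[-0.034,0.033,0.003,0,0,0],[-0.034,0.033,0.003,0,0,0],[-0.034,0.033,0.003,0,0,0],[0,0,0,0,0,0],[0,0,0,0,0,0]]'
python3 d.py .5695 -.3614 .2 1.174; python3 wl.py .5695 -.3614 w2.png
python3 -c "
import cv2;a=cv2.imread('pics/w2.png');cv2.imwrite('pics/c9.png',cv2.resize(a[80:280,120:400],None,fx=2.5,fy=2.5))"
```

```text
time_s: 23.55
ee_pos: [0.453, -0.0491, 0.2243]
eef_rot: [-3.142, -0.0, 1.174]
force: [-0.4, -0.9, -0.1]
grip_width: 0.0944
grip_force: 0.0
time_s: 24.45
ee_pos: [0.5756, -0.3578, 0.2019]
eef_rot: [-3.14, -0.001, 1.178]
force: [0.2, -1.5, 0.2]
grip_width: 0.0937
grip_force: 0.0
t 24.4 pos [ 0.5756 -0.3578  0.2019] rpy [-3.140e+00 -1.000e-03  1.178e+00] q6 -0.22 F [ 0.16 -1.52  0.19]
rotvec now->target [-0.002 -0.001  0.004]
shift in present axes [-0.0057 -0.0042  0.0019] in target axes [-0.0057 -0.0042  0.0019]
expected px [252. 186.]
grey px [[225.0, 195.0], [226.0, 164.0], [285.0, 166.0], [283.0, 197.0]] ctr [ 0.5744 -0.3572] size 0.033 0.0588 yaw 2.704 tool x [-0.0157  0.0173  0.0146 -0.0185] tool y [-0.0318 -0.0295  0.0292  0.0285]
label px [[240.0, 189.0], [240.0, 179.0], [269.0, 180.0], [269.0, 191.0]] ctr [ 0.5725 -0.361 ] size 0.011 0.03 yaw 2.703 tool x [-0.0095  0.0015  0.     -0.011 ] tool y [-0.0166 -0.016   0.014   0.0136]
```

View pics/c9.png

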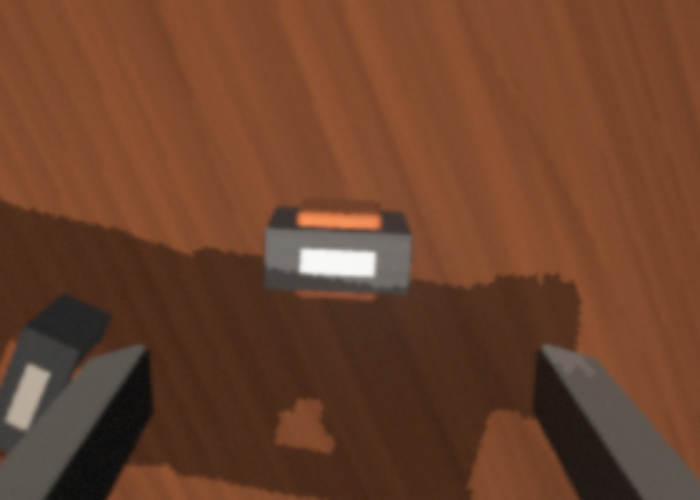

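The trafo stands square between the fingers, its label at (337,262) in the crop. I grasp it.

```bash

python3 shift.py '[[-0.005,-0.001,0.03,0,0,0.046],[0,0,0.04,0,0,0],[0,0,0.04,0,0,0],[0,0,0.03,0,0,0],[0,0,0.02,0,0,0],[0,0,0.008,0,0,0],[0,0,0,0,0,0]]'
python3 shift.py '[[0,0,0,0,0,0],[0,0,0,0,0,0],[0,0,0,0,0,0],[0,0,0,0,0,0],[0,0,0,0,0,0],[0,0,0,0,0,0],[0,0,0,0,0,0]]' 0 45
python3 shift.py '[[0,0,-0.02,0,0,0],[0,0,-0.04,0,0,0],[0,0,-0.05,0,0,0],[0,0,-0.05,0,0,0],[0,0,-0.03,0,0,0],[0,0,0,0,0,0]]'
python3 d.py .5399 .1945 .22 1.718
```

```text
time_s: 25.2
ee_pos: [0.5724, -0.3616, 0.0354]
eef_rot: [-3.141, -0.0, 1.133]
force: [0.2, -0.4, -0.6]
grip_width: 0.0943
grip_force: 0.0
time_s: 25.9
ee_pos: [0.572, -0.3629, 0.0356]
eef_rot: [-3.141, 0.0, 1.132]
force: [-3.2, 1.6, 5.8]
grip_width: 0.0599
grip_force: 45.0
time_s: 26.5
ee_pos: [0.5731, -0.3635, 0.2297]
eef_rot: [3.135, 0.001, 1.132]
force: [0.2, -0.5, -3.5]
grip_width: 0.0594
grip_force: 45.0
t 26.5 pos [ 0.5731 -0.3635  0.2297] rpy [3.135e+00 1.000e-03 1.132e+00] q6 -0.18 F [ 0.19 -0.55 -3.47]
rotvec now->target [ 0.007  0.003 -0.586]
shift in present axes [ 0.491  -0.2673  0.0072] in target axes [0.5569 0.049  0.0097]
```

```bash

python3 shift.py '[[0,0,0,0,0,-0.1465],[0,0,0,0,0,-0.1465],[0,0,0,0,0,-0.1465],[0,0,0,0,0,-0.1465]]'
python3 shift.py '[[0.043,0.004,0,0,0,0],[0.043,0.004,0,0,0,0],[0.043,0.004,0,0,0,0],[0.043,0.004,0,0,0,0],[0.043,0.004,0,0,0,0],[0.043,0.004,0,0,0,0],[0.043,0.004,0,0,0,0],[0.043,0.004,0,0,0,0],[0.043,0.004,0,0,0,0]]'
python3 shift.py '[[0.043,0.004,0,0,0,0],[0.043,0.003,0,0,0,0],[0.043,0.003,0,0,0,0],[0.041,0.003,0,0,0,0],[0,0,0,0,0,0],[0,0,0,0,0,0]]'
python3 d.py .5399 .1945 .0556 1.718
```

```text
time_s: 26.9
ee_pos: [0.5716, -0.3625, 0.2219]
eef_rot: [-3.139, -0.003, 1.724]
force: [-0.2, -0.7, -3.8]
grip_width: 0.0597
grip_force: 45.0
time_s: 27.8
ee_pos: [0.5499, 0.027, 0.2227]
eef_rot: [-3.138, -0.001, 1.718]
force: [0.1, 0.3, -4.0]
grip_width: 0.0596
grip_force: 45.0
time_s: 28.4
ee_pos: [0.5382, 0.1958, 0.2228]
eef_rot: [-3.138, 0.001, 1.719]
force: [-1.0, -0.4, -4.3]
grip_width: 0.0593
grip_force: 45.0
t 28.4 pos [0.5382 0.1958 0.2228] rpy [-3.138e+00  1.000e-03  1.719e+00] q6 0.14 F [-0.98 -0.42 -4.3 ]
rotvec now->target [-0.003  0.001  0.001]
shift in present axes [-0.0014  0.0021  0.1672] in target axes [-0.0015  0.0015  0.1672]
```

```bash

python3 shift.py '[[-0.001,0.0015,0.03,0,0,0],[0,0,0.04,0,0,0],[0,0,0.04,0,0,0],[0,0,0.03,0,0,0],[0,0,0.015,0,0,0],[0,0,0.008,0,0,0],[0,0,0.003,0,0,0],[0,0,0,0,0,0]]'
python3 shift.py '[[0,0,0.003,0,0,0],[0,0,0,0,0,0]]'
python3 d.py .5399 .1945 .0556 1.718
```

```text
time_s: 29.2
ee_pos: [0.5411, 0.1945, 0.06]
eef_rot: [3.14, -0.0, 1.718]
force: [0.0, 0.3, -4.1]
grip_width: 0.0594
grip_force: 45.0
time_s: 29.4
ee_pos: [0.5409, 0.1946, 0.0568]
eef_rot: [3.141, -0.0, 1.718]
force: [0.3, 0.0, -4.7]
grip_width: 0.0597
grip_force: 45.0
t 29.4 pos [0.5409 0.1946 0.0568] rpy [ 3.141 -0.     1.718] q6 0.13 F [ 0.34  0.03 -4.74]
rotvec now->target [ 0.001 -0.    -0.   ]
shift in present axes [ 0.     -0.001   0.0012] in target axes [ 0.     -0.001   0.0012]
```

```bash

python3 shift.py '[[0,0,0.001,0,0,0],[0,0,0,0,0,0],[0,0,0,0,0,0],[0,0,0,0,0,0],[0,0,0,0,0,0],[0,0,-0.03,0,0,0],[0,0,-0.05,0,0,0],[0,0,-0.05,0,0,0],[0,0,-0.035,0,0,0]]' 0.094
python3 shift.py '[[-0.04,-0.017,0,0,0,0],[-0.041,-0.0175,0,0,0,0],[-0.041,-0.0175,0,0,0,0],[-0.041,-0.0175,0,0,0,0],[-0.041,-0.0175,0,0,0,0],[-0.041,-0.0175,0,0,0,-0.15],[0,0,0,0,0,-0.15],[0,0,0,0,0,-0.15],[0,0,0,0,0,-0.15],[0,0,0,0,0,0]]'
python3 -c "
import loc;loc.mods(loc.cam('top','t3.png'))"
python3 d.py .4245 -.366 .2 2.32
```

```text
time_s: 30.3
ee_pos: [0.5409, 0.1947, 0.2239]
eef_rot: [3.138, -0.0, 1.718]
force: [-0.6, 0.4, -0.2]
grip_width: 0.0939
grip_force: 0.0
time_s: 31.3
ee_pos: [0.4743, -0.0592, 0.2204]
eef_rot: [3.141, 0.0, 2.306]
force: [-0.1, -0.2, -0.2]
grip_width: 0.0943
grip_force: 0.0
mod [403.5 292. ] ctr [ 0.4238 -0.3666] size 0.018 0.036 long axis yaw 0.7033876686049871
mod [292. 270.] ctr [ 0.4427 -0.0981] size 0.028 0.019 long axis yaw 0.12307603856877546
mod [363.2 184. ] ctr [ 0.6717 -0.2476] size 0.073 0.007 long axis yaw 3.0504602004823806
t 31.4 pos [ 0.4744 -0.0592  0.2203] rpy [3.141 0.    2.3  ] q6 -0.93 F [ 0.32 -0.27  1.29]
rotvec now->target [ 0.    0.   -0.02]
shift in present axes [-0.1955 -0.2417  0.0203] in target axes [-0.1907 -0.2455  0.0203]
```

```bash

python3 shift.py '[[-0.028,-0.034,0.003,0,0,0],[-0.028,-0.034,0.003,0,0,0],[-0.028,-0.034,0.003,0,0,0],[-0.028,-0.035,0.003,0,0,0],[-0.028,-0.035,0.003,0,0,0],[-0.028,-0.035,0.003,0,0,0],[-0.027,-0.035,0.002,0,0,0],[0,0,0,0,0,0],[0,0,0,0,0,0]]'
python3 d.py .4238 -.3666 .2 2.32; python3 wl.py .4238 -.3666 w3.png
```

```text
time_s: 32.25
ee_pos: [0.4247, -0.3663, 0.1998]
eef_rot: [3.142, -0.001, 2.299]
force: [-0.1, 0.9, 0.2]
grip_width: 0.0938
grip_force: 0.0
t 32.2 pos [ 0.4247 -0.3663  0.1998] rpy [ 3.142e+00 -1.000e-03  2.299e+00] q6 -1.51 F [-0.1   0.88  0.24]
rotvec now->target [ 0.    -0.001 -0.021]
shift in present axes [ 0.0004 -0.0008 -0.0002] in target axes [ 0.0004 -0.0008 -0.0002]
expected px [255. 180.]
grey px [[228.0, 160.0], [287.0, 160.0], [287.0, 191.0], [228.0, 191.0]] ctr [ 0.4229 -0.3617] size 0.0589 0.0322 yaw 0.728 tool x [ 0.0204  0.0202 -0.0119 -0.0118] tool y [-0.0285  0.0304  0.0312 -0.0293]
label px [[244.0, 175.0], [272.0, 175.0], [272.0, 185.0], [244.0, 185.0]] ctr [ 0.4262 -0.3647] size 0.0283 0.0104 yaw 0.728 tool x [ 0.005   0.0049 -0.0055 -0.0055] tool y [-0.0127  0.0156  0.0157 -0.0128]
```

Centred and aligned, so I grasp it.

```bash

python3 shift.py '[[0,0.001,0.03,0,0,0],[0,0,0.04,0,0,0],[0,0,0.04,0,0,0],[0,0,0.03,0,0,0],[0,0,0.02,0,0,0],[0,0,0.006,0,0,0],[0,0,0,0,0,0]]'
python3 shift.py '[[0,0,0,0,0,0],[0,0,0,0,0,0],[0,0,0,0,0,0],[0,0,0,0,0,0],[0,0,0,0,0,0],[0,0,0,0,0,0],[0,0,0,0,0,0]]' 0 45
python3 shift.py '[[0,0,-0.02,0,0,0],[0,0,-0.04,0,0,0],[0,0,-0.05,0,0,0],[0,0,-0.05,0,0,0],[0,0,-0.03,0,0,0],[0,0,0,0,0,0]]'
python3 shift.py '[[0,0,0,0,0,0.145],[0,0,0,0,0,0.145],[0,0,0,0,0,0.145],[0,0,0,0,0,0.146]]'
python3 d.py .5482 .1381 .22 1.718
```

```text
time_s: 33.0
ee_pos: [0.4261, -0.3645, 0.0343]
eef_rot: [3.142, -0.001, 2.304]
force: [-0.0, 0.6, -0.6]
grip_width: 0.0939
grip_force: 0.0
time_s: 33.7
ee_pos: [0.4258, -0.3655, 0.0346]
eef_rot: [-3.141, 0.0, 2.304]
force: [-2.0, -0.3, 4.9]
grip_width: 0.0599
grip_force: 45.0
time_s: 34.3
ee_pos: [0.4266, -0.3661, 0.2279]
eef_rot: [3.141, 0.006, 2.304]
force: [-0.1, 0.0, -5.7]
grip_width: 0.0596
grip_force: 45.0
time_s: 34.7
ee_pos: [0.4252, -0.3648, 0.2212]
eef_rot: [-3.139, -0.003, 1.717]
force: [0.5, -0.5, -4.7]
grip_width: 0.0601
grip_force: 45.0
t 34.7 pos [ 0.4252 -0.3648  0.2212] rpy [-3.139e+00 -3.000e-03  1.717e+00] q6 -0.92 F [ 0.5  -0.51 -4.71]
rotvec now->target [-0.002 -0.003 -0.001]
shift in present axes [0.4796 0.1949 0.0023] in target axes [0.4794 0.1955 0.0012]
```

```bash

python3 shift.py '[[0.04,0.0165,0,0,0,0],[0.04,0.0165,0,0,0,0],[0.04,0.0165,0,0,0,0],[0.04,0.0165,0,0,0,0],[0.04,0.0165,0,0,0,0],[0.04,0.0165,0,0,0,0],[0.04,0.016,0,0,0,0],[0.04,0.016,0,0,0,0],[0.04,0.016,0,0,0,0],[0.04,0.016,0,0,0,0]]'
python3 shift.py '[[0.04,0.016,0,0,0,0],[0.04,0.016,0,0,0,0],[0,0,0,0,0,0],[0,0,0,0,0,0]]'
python3 d.py .5482 .1381 .0546 1.718
```

```text
time_s: 35.7
ee_pos: [0.5256, 0.0565, 0.2214]
eef_rot: [-3.138, -0.0, 1.723]
force: [0.8, -0.2, -5.1]
grip_width: 0.0596
grip_force: 45.0
time_s: 36.1
ee_pos: [0.545, 0.1392, 0.2214]
eef_rot: [-3.137, 0.0, 1.724]
force: [0.1, -0.2, -5.8]
grip_width: 0.0596
grip_force: 45.0
t 36.1 pos [0.545  0.1392 0.2214] rpy [-3.137  0.     1.724] q6 0.03 F [ 0.05 -0.24 -5.77]
rotvec now->target [-0.004  0.     0.006]
shift in present axes [-0.0015  0.0037  0.1667] in target axes [-0.0016  0.003   0.1668]
```

```bash

python3 shift.py '[[-0.001,0.0025,0.03,0,0,0.005],[0,0,0.04,0,0,0],[0,0,0.04,0,0,0],[0,0,0.03,0,0,0],[0,0,0.015,0,0,0],[0,0,0.008,0,0,0],[0,0,0.003,0,0,0],[0,0,0,0,0,0]]'
python3 shift.py '[[0,0,0.003,0,0,0],[0,0,0,0,0,0]]'
python3 shift.py '[[0,0,0,0,0,0],[0,0,0,0,0,0],[0,0,0,0,0,0],[0,0,0,0,0,0],[0,0,-0.03,0,0,0],[0,0,-0.05,0,0,0],[0,0,-0.05,0,0,0],[0,0,-0.035,0,0,0]]' 0.094
python3 d.py .566 .0153 .224 3.289
```

```text
time_s: 36.9
ee_pos: [0.5489, 0.1379, 0.059]
eef_rot: [3.14, -0.0, 1.718]
force: [-0.5, 0.0, -4.7]
grip_width: 0.0596
grip_force: 45.0
time_s: 37.1
ee_pos: [0.5487, 0.1381, 0.0558]
eef_rot: [3.141, -0.0, 1.718]
force: [0.4, 0.1, -5.2]
grip_width: 0.0598
grip_force: 45.0
time_s: 37.9
ee_pos: [0.5488, 0.1381, 0.224]
eef_rot: [3.138, -0.0, 1.718]
force: [0.7, -0.0, 0.1]
grip_width: 0.094
grip_force: 0.0
t 37.9 pos [0.5488 0.1381 0.224 ] rpy [ 3.138 -0.     1.718] q6 0.03 F [ 0.7  -0.02  0.05]
rotvec now->target [ 0.003  0.003 -1.571]
shift in present axes [-1.24e-01 -9.00e-04 -1.00e-04] in target axes [ 0.001 -0.124 -0.   ]
```

```bash

python3 shift.py '[[-0.04,0,0,0,0,0],[-0.04,0,0,0,0,0],[-0.044,0,0,0,0,0],[0,0,0,0,0,-0.15],[0,0,0,0,0,-0.15],[0,0,0,0,0,-0.15],[0,0,0,0,0,0]]'
python3 -c "
from h import *
cam('scene','s5.png');a=cam('wrist');a=cv2.resize(a['pixels'],(400,300));b=cv2.imread('pics/s5.png')[100:290,200:453];cv2.imwrite('pics/c10.png',np.hstack([a,cv2.resize(b,(400,300))]))"
python3 d.py .5665 .0155 .119 3.289
```

```text
time_s: 38.6
ee_pos: [0.5666, 0.0153, 0.2204]
eef_rot: [3.141, 0.0, 2.17]
force: [0.1, -0.1, -0.7]
grip_width: 0.094
grip_force: 0.0
t 38.7 pos [0.5666 0.0154 0.2203] rpy [3.141 0.    2.163] q6 -0.63 F [0.68 1.24 0.34]
rotvec now->target [ 0.     0.    -1.126]
shift in present axes [ 1.000e-04 -1.000e-04  1.013e-01] in target axes [1.000e-04 1.000e-04 1.013e-01]
```

View pics/c10.png

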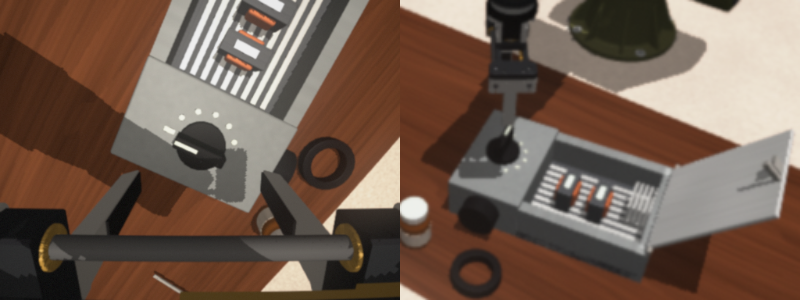

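Both trafos stand in the well at (568,190) and (600,200), with the sink at about (642,200); the lid is back and the dial is off. Next I grip the dial.

```bash

python3 shift.py '[[0,0,0,0,0,-0.141],[0,0,0,0,0,-0.141],[0,0,0,0,0,-0.141],[0,0,0,0,0,-0.141],[0,0,0,0,0,-0.141],[0,0,0,0,0,-0.141],[0,0,0,0,0,-0.141],[0,0,0,0,0,-0.139]]' 0.06
python3 shift.py '[[0,0,0.03,0,0,0],[0,0,0.03,0,0,0],[0,0,0.02,0,0,0],[0,0,0.015,0,0,0],[0,0,0.006,0,0,0],[0,0,0,0,0,0]]'
python3 d.py .5665 .0155 .119 3.289
python3 shift.py '[[0,0,0,0,0,0],[0,0,0,0,0,0],[0,0,0,0,0,0],[0,0,0,0,0,0],[0,0,0,0,0,0],[0,0,0,0,0,0],[0,0,0,0,0,0],[0,0,0,0,0,0]]' 0.0 15
python3 d.py .5665 .0155 .119 1.718
```

```text
time_s: 39.5
ee_pos: [0.5666, 0.0155, 0.2203]
eef_rot: [-3.142, 0.0, -2.988]
force: [0.7, 0.2, -0.6]
grip_width: 0.0602
grip_force: 0.0
time_s: 40.1
ee_pos: [0.5664, 0.0155, 0.1189]
eef_rot: [3.141, -0.001, -2.992]
force: [0.2, -0.1, 0.1]
grip_width: 0.0602
grip_force: 0.0
t 40.1 pos [0.5664 0.0155 0.1189] rpy [ 3.141e+00 -1.000e-03 -2.992e+00] q6 -1.76 F [ 0.17 -0.08  0.14]
rotvec now->target [ 0.    -0.001  0.003]
shift in present axes [-0.0001  0.     -0.0001] in target axes [-0.0001  0.     -0.0001]
time_s: 40.9
ee_pos: [0.5667, 0.0152, 0.1194]
eef_rot: [-3.141, 0.0, -2.989]
force: [-0.1, -1.5, 1.2]
grip_width: 0.014
grip_force: 15.0
t 40.9 pos [0.5667 0.0152 0.1194] rpy [-3.141  0.    -2.989] q6 -1.76 F [-0.09 -1.46  1.17]
rotvec now->target [-0.     0.     1.576]
shift in present axes [0.0001 0.0003 0.0004] in target axes [ 0.0003 -0.0001  0.0004]
```

```bash

python3 shift.py '[[0,0,0,0,0,0.12],[0,0,0,0,0,0.12],[0,0,0,0,0,0.12],[0,0,0,0,0,0.12],[0,0,0,0,0,0.12],[0,0,0,0,0,0.12],[0,0,0,0,0,0.12]]' - 25
python3 shift.py '[[0,0,0,0,0,0.12],[0,0,0,0,0,0.12],[0,0,0,0,0,0.12],[0,0,0,0,0,0.12],[0,0,0,0,0,0.12],[0,0,0,0,0,0.135],[0,0,0,0,0,0],[0,0,0,0,0,0]]'
python3 d.py .5665 .0155 .119 1.718
python3 shift.py '[[0,0,0,0,0,0],[0,0,0,0,0,0],[0,0,0,0,0,0],[0,0,0,0,0,0],[0,0,0,0,0,0],[0,0,-0.03,0,0,0],[0,0,-0.04,0,0,0],[0,0,-0.04,0,0,0],[0,0,0,0,0,0]]' 0.06
python3 shift.py '[[-0.04,0,-0.02,0,0,0],[-0.04,0,0,0,0,0],[-0.04,0,0,0,0,0],[0,0,0,0,0,0],[0,0,0,0,0,0],[0,0,0,0,0,0]]'
python3 -c "
from h import *
cam('scene','s6.png');a=cam('wrist');a=cv2.resize(a['pixels'],(400,300));b=cv2.imread('pics/s6.png')[100:290,200:453];cv2.imwrite('pics/c11.png',np.hstack([a,cv2.resize(b,(400,300))]))"
```

```text
time_s: 41.6
ee_pos: [0.5667, 0.0155, 0.1194]
eef_rot: [3.141, 0.0, 2.449]
force: [1.3, 0.3, 0.6]
grip_width: 0.0137
grip_force: 25.0
time_s: 42.4
ee_pos: [0.5669, 0.0156, 0.1194]
eef_rot: [3.141, -0.0, 1.723]
force: [4.8, 1.3, -1.1]
grip_width: 0.0139
grip_force: 25.0
t 42.4 pos [0.5669 0.0156 0.1194] rpy [ 3.141 -0.     1.723] q6 -0.19 F [ 4.76  1.28 -1.1 ]
rotvec now->target [ 0.001 -0.     0.005]
shift in present axes [-0.     -0.0004  0.0004] in target axes [-0.     -0.0004  0.0004]
time_s: 43.3
ee_pos: [0.5682, 0.0153, 0.2348]
eef_rot: [3.133, 0.002, 1.719]
force: [-0.4, 0.1, -0.2]
grip_width: 0.0603
grip_force: 0.0
time_s: 43.9
ee_pos: [0.5842, -0.1024, 0.2489]
eef_rot: [-3.141, -0.0, 1.72]
force: [0.8, 0.6, 0.8]
grip_width: 0.0601
grip_force: 0.0
```

View pics/c11.png

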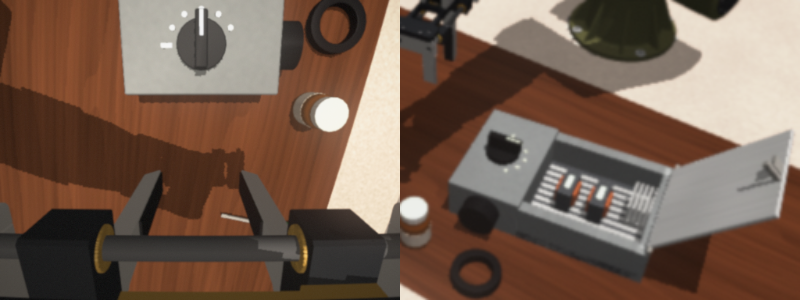

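The pointer at (201,20) covers the third dot, with two dots on each side of it. The modules are in the well and the lid is fully back, so I hand in.

```bash
python3 -c "
from station import ctrl
print(ctrl.hand_in())"
```

```text
the job is handed in; nothing more can be done
None
```

The job is handed in, with no verdict returned: in the last pictures the fan is at the third click, the lid lies back against its stop, and all three modules found on the bench (two transformers, one heat sink) stand on the well's grille, with the screwdriver, jar and tape roll never touched.

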